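# Put the mixed-up honey jars back in their own counter trays

### The arm

A 7-joint arm with a two-finger parallel gripper is mounted at the origin on the work surface. World frame = base frame: x ahead of the robot, y to its left, z up, the work surface at z = 0. Lengths are in m, angles in rad, forces in N, time in s.
With the tool pointing down it reaches from about 0.4 to 0.85 m from the base axis. Payload 4.5 kg.
Tool frame: the origin (TCP) lies between the finger pads; the fingertips stand 19 mm ahead of it and the grasp point (between the pads) is the TCP (r.tips_ahead is the distance from the TCP to the fingertips, in m); z points along the fingers, y is the line along which they close (so a half turn about z gives the same grasp; the last joint's range is limited). The gripper opens to 88 mm and grips with 3 to 60 N. Pads are 18 mm wide; open, the fingers measure 123 mm over their backs; the gripper's body (75 mm by 187 mm) begins 45 mm behind the grasp point.
Start: joints at [-1.104, 0.689, -0.195, 1.565, 0.157, 0.902, -0.215], TCP at [0.262, 0.567, 0.258] pointing down, gripper open.
Joint ranges: [-3.01, 3.01], [-0.46, 2.08], [-1.47, 1.51], [0.13, 2.56], [-1, 4.14], [0.04, 2.09], [-2.66, 2.66]. Speed limits (rad/s): [2.57, 2.57, 3.14, 3.14, 3.14, 3.14, 3.14].

### API

Orientations are given as a unit quaternion [x, y, z, w].
In Python, from plant import r, cams, models gives the robot as it stands. The module is installed in compiled form; this text tells all that it offers.
- The arm moves only by the tool jog_arm, never from a script. Its arguments are lists of equal length, an entry for each row: "turn": the turn, a rotation vector about the tool's x, y, z in rad, a list of three; "translation": the shift along the tool's x, y, z in m, a list of three; "grip": the closure, from 0 (fully open) to 1 (shut). In form: {"turn": [[ax, ay, az], ...], "translation": [[tx, ty, tz], ...], "grip": [grip, ...]}. A call has 1 to 20 rows; each row is the pose to reach, as a shift and turn from the pose commanded when the call began, along the tool's axes at that moment; what a row does not reach only later rows make up. A row lasts 1/8 s, in which the tool goes at most 62.5 mm and 10.7 degrees, less where a joint would pass 70% of its speed; a pose out of reach is approached as far as the arm can. A call with a gripper value outside its range is refused whole. The fingers move at their own pace and stop on an object; "force" is the grip in N (left out, the last holds). Time passes only in rows, so rows that repeat a pose let the fingers close. It gives the time, the measured TCP pose, the force, the opening and the grip force at its end, in the units of the state.
- r.get_state(): the state, without advancing time (a new reading comes with each control period).
- cams.snapshot(name): name is "side" or "top"; returns the picture (384x512x3 uint8, red, green, blue); there is no depth.
- cams.camera_params(name): a dict with "fx", "fy", "cx", "cy" (pixels), "eye" and "orientation" of the camera in the world. Camera axes: x right, y up, looking along -z (the intrinsics and any distortion apply to the point x, -y, -z); pixel columns grow to the right and rows downward; lengths in m; the calibration is good to about 2 mm. A picture is of the moment at which its call begins. camera_params takes no time and is no camera call.
- r.finish_job(): hands the job in; it is judged then, once.
Trained networks look in the newest picture that a camera, given by its name, has taken for a name from the list of things; names that differ only in an ending like _2 or _b are one class to them, and where a whole thing is asked for, a point or a joint stands for the part that bears it (a point fixed in the world has none). Each returns a list of dicts, best first, with "p" (0 to 1); they miss things now and then, are a little off and sometimes report something else, mostly with a low value. They report only what shows in the picture. A call takes as long as a camera call. They do not tell look-alikes from the thing itself.
- models.find_in(camera, name): "position" ([x, y, z] in m, in world coordinates, good to about 4 mm: the middle of the surface that is visible of it).
- models.masks_of(camera, name): "pixels" (384x512 bool, what is visible of it).
- models.place_of(camera, name): "position" ([x, y, z] in m, in world coordinates, good to about 4 mm: a listed point, or the origin of a listed thing).
The state is a dict: "clock": time; "q": joint angles; "qd": joint speeds; "joint_torque": joint torques, N m; "tool_pos": TCP position; "eef_rot": TCP orientation; "contact_force": force on the tool from outside, world axes, zero at the start; "moment": the same for the moment, N m; "opening": opening from 0.0 (shut) to 1.0 (fully open); "finger_force": force on a finger pad.
Only numpy, scipy, OpenCV 4.12 (cv2) and the standard library are available. Lean on these libraries where they do the work, as an engineer would, in place of code of your own. Each camera call takes 0.05 s, during which the arm holds its last target. There are 200 camera calls.

### The job

The front places of the three plywood counter trays have got mixed up: each tray should hold two of a kind, and the jar or bottle at its back (the end away from the robot) shows which kind. Move the three front ones so that each stands upright in the front place of the tray of its own kind; every place is taken, and the bare cork mat is free for parking one meanwhile. Leave the back ones where they stand, and do not knock any of the six over.

Things in the scene. Friction and masses are not known exactly. Their poses are not given: they have to be found in the camera images.
- front_round: The loose squat round jar that stands in the front place of a wrong tray: squat round honey jar of amber glass with a blank paper band and a wide white screw lid: 58 mm high; glass 58 mm across from the base up to 45 mm, lid 60 mm across from 45 to 58 mm. Origin at the centre of its base, z up along its axis. About 0.2 kg.
- front_hex: The loose six-sided jar that stands in the front place of a wrong tray: six-sided honey jar of amber glass with a white screw lid: 84 mm high; body a regular hexagonal prism, 50 mm over the flats and 58 mm over the corners, from the base up to 64 mm; lid 45 mm across above that. Origin at the centre of its base, z up; two opposite flats face +y and -y, corners point to +x and -x. About 0.25 kg.
- front_bottle: The loose squeeze bottle that stands in the front place of a wrong tray: slender amber honey squeeze bottle with a white pointed spout: 110 mm high; round body 50 mm across, straight from the base up to 78 mm, then a shoulder and the narrow spout cap. Origin at the centre of its base, z up along its axis. About 0.25 kg.
- stock_round: Bystander: the loose squat round jar at the back of its own tray, which stays where it is; same make, size and axes as front_round.
- stock_hex: Bystander: the loose six-sided jar at the back of its own tray, which stays where it is; same make, size and axes as front_hex.
- stock_bottle: Bystander: the loose squeeze bottle at the back of its own tray, which stays where it is; same make, size and axes as front_bottle.
- tray_round: Fixed plywood tray of the squat round jar (one stands at its back). 206 mm long (x), 90 wide (y); floor 6 mm thick; walls and a cross divider 6 thick, 18 high over the bench, make two places of 94 by 78 mm inside. Origin: centre of the underside, on the bench; +x runs to the back end. Front place centred 50 mm to -x of the origin, back place 50 mm to +x.
- tray_hex: Fixed plywood tray of the six-sided jar (one stands at its back). 206 mm long (x), 90 wide (y); floor 6 mm thick; walls and a cross divider 6 thick, 18 high over the bench, make two places of 94 by 78 mm inside. Origin: centre of the underside, on the bench; +x runs to the back end. Front place centred 50 mm to -x of the origin, back place 50 mm to +x.
- tray_bottle: Fixed plywood tray of the squeeze bottle (one stands at its back). 206 mm long (x), 90 wide (y); floor 6 mm thick; walls and a cross divider 6 thick, 18 high over the bench, make two places of 94 by 78 mm inside. Origin: centre of the underside, on the bench; +x runs to the back end. Front place centred 50 mm to -x of the origin, back place 50 mm to +x.
- cork_mat: Fixed square cork mat, 130 by 130 mm, 4 mm thick, bare at the start: a free spot on the counter. Origin at the centre of its underside, on the bench.
Not all that is in view belongs to the job. Leave any green or turquoise look-alike of the front_round alone.

How it is judged:
By the outcome, as a careful person would: the job done as asked, in the order asked, and still so for the second after the job is handed in, with the robot touching nothing.
It also fails if it takes over 125 s, if anything falls off the work surface, if the arm or the gripper's body presses on something with over 40 N, if the wrist force passes 120 N, or if a joint passes its speed limit or range.

## Working session

There is one attempt and no reset: what is moved stays moved. The work goes in short steps, Python scripts to look and compute and a tool call to move; the robot and the scene stay as the last step left them, time stands still between calls to the robot, and variables do not carry over. Pictures are saved under pics/ and viewed, at most 14 in all, crops included, and the job is handed in when it is done.

Besides the shell and the picture viewer there is one more tool, called after "Emit:" as a command line: name --argument value ..., lists and objects as JSON in quotes. jog_arm: Moves the arm, as the interface text tells. Its arguments: {"type":"object","properties":{"turn":{"type":"array"},"translation":{"type":"array"},"grip":{"type":"array"},"force":{"type":"number"}},"required":["turn","translation","grip"]}

```bash
mkdir -p pics
python3 - <<'E'
from plant import r,cams,models
import cv2
for c in("top","side"):
    im=cams.snapshot(c); cv2.imwrite(f"pics/{c}0.png",im[:,:,::-1])
    p=cams.camera_params(c); print(c,p)
    for n in["front_round","front_hex","front_bottle","tray_round","tray_hex","tray_bottle","cork_mat"]:
        print(n,[([round(float(v),3) for v in d["position"]],round(d["p"],2)) for d in models.place_of(c,n)])
s=r.get_state();print(s)
E
```

```text
top {'fx': 483.1461578640209, 'fy': 483.1461578640209, 'cx': 258.73161926128887, 'cy': 191.9697013845895, 'eye': array([0.31157477, 0.06075426, 1.32939897]), 'orientation': array([-0.04516595,  0.05246753,  0.70753239, -0.70328167])}
front_round [([0.479, 0.452, -0.004], 0.61), ([0.318, 0.341, -0.004], 0.57), ([0.513, 0.313, 0.012], 0.55)]
front_hex [([0.52, 0.102, 0.007], 0.81), ([0.576, 0.108, -0.001], 0.3)]
front_bottle [([0.543, -0.318, 0.007], 0.81)]
tray_round [([0.597, -0.314, 0.004], 0.86)]
tray_hex [([0.563, 0.305, -0.003], 0.73)]
tray_bottle [([0.582, 0.11, -0.003], 0.75)]
cork_mat [([0.608, -0.108, -0.002], 0.72), ([0.56, 0.304, -0.001], 0.22)]
side {'fx': 347.37492488687286, 'fy': 347.37492488687286, 'cx': 257.93304428248433, 'cy': 195.33437634933654, 'eye': array([ 0.32503632, -0.62457211,  0.71428266]), 'orientation': array([ 0.39676025, -0.04513808, -0.09702369,  0.91166346])}
front_round [([0.396, 0.289, -0.003], 0.87), ([0.51, 0.311, 0.007], 0.72), ([0.321, 0.34, 0.0], 0.7)]
front_hex [([0.516, 0.107, 0.003], 0.66)]
front_bottle [([0.545, -0.317, 0.004], 0.63), ([0.6
[... 232 characters left out ...]
104194  ,  0.68907169, -0.19461133,  1.56529173,  0.15735293,
        0.9024792 , -0.21509605]), 'qd': array([-3.93470285e-04, -1.73052889e-03, -2.58687199e-04,  6.25421512e-05,
        4.64749090e-04, -3.10098492e-04,  2.26445053e-05]), 'joint_torque': array([-5.00388378e-04, -5.27449822e+01, -1.26730453e+00, -1.53736049e+01,
       -5.20049594e-02, -7.04514623e-04,  2.83084319e-05]), 'tool_pos': array([0.26213217, 0.56741343, 0.25776292]), 'eef_rot': array([2.14683482e-01, 9.76683673e-01, 6.72510157e-05, 2.36665236e-05]), 'contact_force': array([0.39315716, 0.10795782, 0.61506342]), 'moment': array([-0.00969338,  0.03000312, -0.00734734]), 'finger_force': 0.0, 'opening': 1.000231483394572}
```

View pics/top0.png

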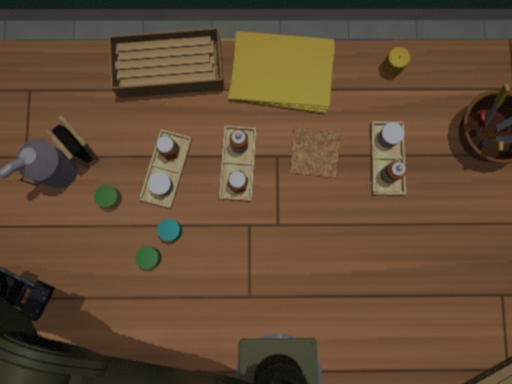

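View pics/side0.png

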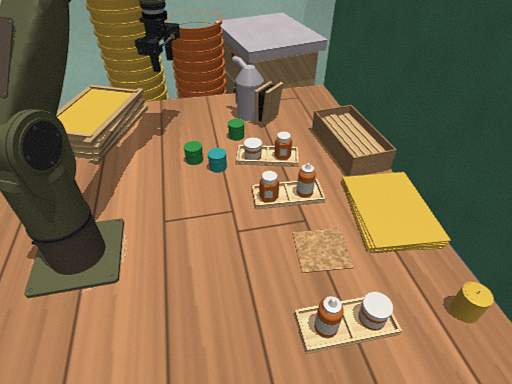

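The top view shows three trays.
- **Left tray:** hex at back (167,147), round in front (160,184).
- **Middle tray:** bottle at back (238,140), hex in front (237,181).
- **Right tray:** round at back (391,134), bottle in front (393,172).

The mat is at (315,152). So round goes to the right tray, hex to the left and bottle to the middle.

```bash
cat > h.py <<'E'
import numpy as np,cv2
from scipy.spatial.transform import Rotation as R
from plant import r,cams,models
def unproj(c,px,z):
    p=cams.camera_params(c);px=np.atleast_2d(px).astype(float)
    d=np.c_[(px[:,0]-p["cx"])/p["fx"],-(px[:,1]-p["cy"])/p["fy"],-np.ones(len(px))]
    d=R.from_quat(p["orientation"]).apply(d);e=p["eye"]
    return e+d*((z-e[2])/d[:,2])[:,None]
def proj(c,X):
    p=cams.camera_params(c);v=R.from_quat(p["orientation"]).inv().apply(np.atleast_2d(X)-p["eye"])
    return np.c_[p["cx"]+p["fx"]*v[:,0]/-v[:,2],p["cy"]-p["fy"]*v[:,1]/-v[:,2]]
E
python3 - <<'E'
from h import *
im=cams.snapshot("top")
for n in["tray_round","tray_hex","tray_bottle"]:
    for d in models.masks_of("top",n)[:1]:
        ys,xs=np.nonzero(d["pixels"]);W=unproj("top",np.c_[xs,ys],0.016)
        (c,s,a)=cv2.minAreaRect((W[:,:2]*1000).astype(np.float32)); print(n,np.round(c,1),np.round(s,1),round(a,1),round(d["p"],2))
hsv=cv2.cvtColor(im,cv2.COLOR_RGB2HSV)
for n,px,z in[("round",(160,184),.064),("hex",(237,181),.090),("sround",(391,134),.064),("shex",(167,147),.09)]:
    m=((hsv[...,1]<60)&(hsv[...,2]>90)).astype(np.uint8);k,l,st,ce=cv2.connectedComponentsWithStats(m)
    i=l[px[1],px[0]];ys,xs=np.nonzero(l==i);W=unproj("top",np.c_[xs,ys],z)[:,:2]*1000
    (c,rad)=cv2.minEnclosingCircle(W.astype(np.float32));print(n,i,len(xs),np.round(W.mean(0),1),np.round(c,1),round(rad,1))
a=cv2.resize(im[115:210,130:270],None,fx=5.5,fy=5.5,interpolation=cv2.INTER_CUBIC)
cv2.imwrite("pics/a.png",a[:,:,::-1])
a=cv2.resize(im[110:210,350:420],None,fx=5.5,fy=5.5,interpolation=cv2.INTER_CUBIC)
cv2.imwrite("pics/b.png",a[:,:,::-1])
E
```

```text
tray_round [ 589.9 -312.2] [ 97.6 207.1] 87.8 0.74
tray_hex [563.9 304.2] [ 95.7 208. ] 74.5 0.7
tray_bottle [578.6 105.8] [ 90.1 208.1] 86.1 0.81
round 48 446 [514. 312.] [514.2 312. ] 31.8
hex 49 248 [519.1 104.5] [519.6 103.9] 23.5
sround 30 417 [ 647.5 -315.7] [ 647.4 -314.9] 32.2
shex 33 237 [613.5 293.9] [613.7 294.2] 23.1
```

View pics/a.png

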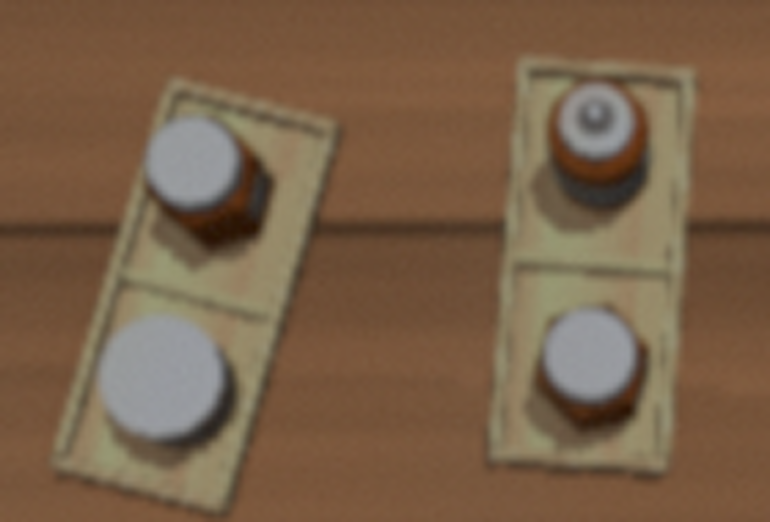

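View pics/b.png

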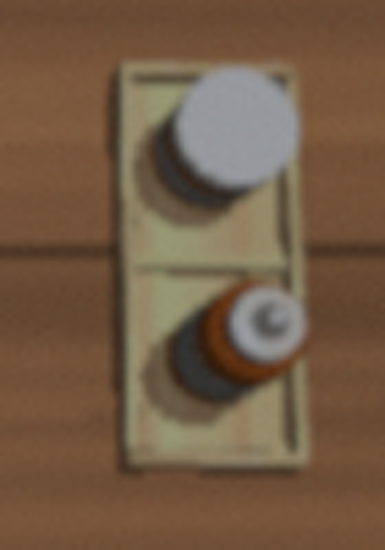

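```bash
cat >> h.py <<'E'
def go(*T):  # targets (x,y,z,toolY deg): tool-frame shift and turn from the pose now
    s=r.get_state();q=R.from_quat(s["eef_rot"])
    for x,y,z,a in T:
        a=np.deg2rad(a);Y=np.array([np.cos(a),np.sin(a),0]);Z=np.array([0,0,-1.])
        D=R.from_matrix(np.c_[np.cross(Y,Z),Y,Z])
        print(np.round(q.inv().apply(np.array([x,y,z])-s["tool_pos"]),4),np.round((q.inv()*D).as_rotvec(),3))
E
python3 - <<'E'
from h import *
print(unproj("top",(399.1,167.8),.116), unproj("top",(396.5,170),.09))
go((.514,.312,.2,74.5),(.514,.312,.05,74.5))
E
```

```text
[[ 0.5408667  -0.31229139  0.116     ]] [[ 0.53996698 -0.31319406  0.09      ]]
[-0.3358 -0.1262  0.0577] [ 0.    -0.    -0.162]
[-0.3358 -0.1262  0.2077] [ 0.    -0.    -0.162]
```

Emit:
jog_arm --turn '[[0,0,-0.162],[0,0,-0.162],[0,0,-0.162],[0,0,-0.162],[0,0,-0.162],[0,0,-0.162],[0,0,-0.162],[0,0,-0.162],[0,0,-0.162],[0,0,-0.162],[0,0,-0.162],[0,0,-0.162]]' --translation '[[-0.336,-0.126,0.058],[-0.336,-0.126,0.058],[-0.336,-0.126,0.058],[-0.336,-0.126,0.058],[-0.336,-0.126,0.058],[-0.336,-0.126,0.058],[-0.336,-0.126,0.058],[-0.336,-0.126,0.058],[-0.336,-0.126,0.058],[-0.336,-0.126,0.058],[-0.336,-0.126,0.058],[-0.336,-0.126,0.058]]' --grip '[0,0,0,0,0,0,0,0,0,0,0,0]'

```text
clock: 2.5
tool_pos: [0.5141, 0.3124, 0.1998]
eef_rot: [0.135, 0.991, 0.0, 0.0]
contact_force: [-0.1, 0.1, 0.2]
opening: 0.997
finger_force: 0.0
```

Run:
```python
from h import *
print(r.get_state()["tool_pos"])
go((.514,.312,.05,74.5))
cv2.imwrite("pics/s1.png",cams.snapshot("side")[:,:,::-1])
```

```text
[0.51413505 0.31236361 0.19980439]
[ 0.     -0.0004  0.1498] [0. 0. 0.]
```

Emit:
jog_arm --turn '[[0,0,0],[0,0,0],[0,0,0],[0,0,0],[0,0,0],[0,0,0],[0,0,0],[0,0,0],[0,0,0],[0,0,0],[0,0,0],[0,0,0]]' --translation '[[0,0,0.04],[0,0,0.08],[0,0,0.11],[0,0,0.13],[0,0,0.15],[0,0,0.15],[0,0,0.15],[0,0,0.15],[0,0,0.15],[0,0,0.15],[0,0,0.15],[0,0,0.15]]' --grip '[0,0,0,0,0,0,1,1,1,1,1,1]' --force 18

```text
clock: 4.05
tool_pos: [0.5147, 0.3124, 0.0504]
eef_rot: [0.135, 0.991, 0.0, 0.0]
contact_force: [-0.9, -0.7, 6.1]
opening: 0.657
finger_force: 17.3
```

Run:
```python
from h import *
go((.514,.312,.22,74.5),(.607,-.11,.22,88),(.607,-.11,.0495,88))
```

```text
[ 0.0004 -0.0004 -0.1696] [ 0.001  0.001 -0.   ]
[-0.2021 -0.3821 -0.1698] [ 0.001  0.001 -0.236]
[-0.202  -0.3823  0.0007] [ 0.001  0.001 -0.236]
```

Emit:
jog_arm --turn '[[0,0,0],[0,0,0],[0,0,0],[0,0,0],[0,0,-0.1],[0,0,-0.236],[0,0,-0.236],[0,0,-0.236],[0,0,-0.236],[0,0,-0.236],[0,0,-0.236],[0,0,-0.236],[0,0,-0.236],[0,0,-0.236]]' --translation '[[0,0,-0.02],[0,0,-0.06],[0,0,-0.11],[0,0,-0.17],[-0.02,-0.038,-0.17],[-0.045,-0.085,-0.17],[-0.07,-0.133,-0.17],[-0.095,-0.18,-0.17],[-0.12,-0.228,-0.17],[-0.145,-0.275,-0.17],[-0.17,-0.322,-0.17],[-0.19,-0.36,-0.17],[-0.202,-0.382,-0.17],[-0.202,-0.382,-0.17]]' --grip '[1,1,1,1,1,1,1,1,1,1,1,1,1,1]'

```text
clock: 5.8
tool_pos: [0.6062, -0.1133, 0.2199]
eef_rot: [0.02, 1.0, -0.001, -0.0]
contact_force: [-0.3, 0.8, -2.6]
opening: 0.651
finger_force: 17.6
```

Run:
```python
from h import *
go((.607,-.11,.05,88))
cv2.imwrite("pics/s2.png",cams.snapshot("side")[:,:,::-1])
```

```text
[-0.0007  0.0036  0.1699] [-0.002 -0.    -0.005]
```

View pics/s2.png

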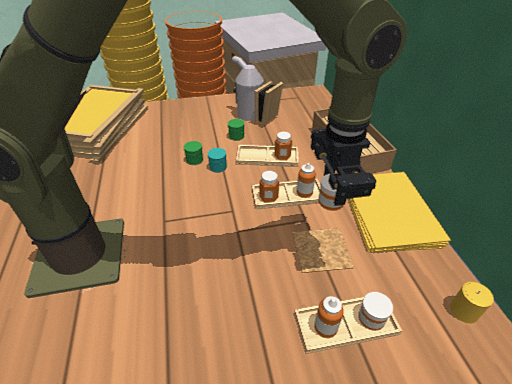

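The jar is held upright at (330,192) over the mat (322,250), and the front place at (253,155) is empty. Lowering it now.

Emit:
jog_arm --turn '[[0,0,0],[0,0,0],[0,0,0],[0,0,0],[0,0,0],[0,0,0],[0,0,0],[0,0,0],[0,0,0],[0,0,0],[0,0,0],[0,0,0],[0,0,0],[0,0,0],[0,0,0]]' --translation '[[0,0.003,0.04],[0,0.003,0.08],[0,0.003,0.12],[0,0.003,0.145],[0,0.003,0.16],[0,0.003,0.168],[0,0.003,0.17],[0,0.003,0.17],[0,0.003,0.17],[0,0.003,0.17],[0,0.003,0.17],[0,0.003,0.14],[0,0.003,0.08],[0,0.003,0.03],[0,0.003,0]]' --grip '[1,1,1,1,1,1,1,1,0,0,0,0,0,0,0]'

```text
clock: 7.72
tool_pos: [0.6078, -0.107, 0.2228]
eef_rot: [0.017, 1.0, -0.0, 0.002]
contact_force: [0.0, 0.2, -0.5]
opening: 0.999
finger_force: 0.0
```

Run:
```python
from h import *
go((.519,.104,.22,86),(.519,.104,.056,86))
im=cams.snapshot("side");cv2.imwrite("pics/s3.png",im[:,:,::-1])
for d in models.place_of("side","front_round"):print(np.round(d["position"],3),d["p"])
```

```text
[0.0961 0.2078 0.0024] [0.    0.004 0.035]
[0.0967 0.2078 0.1664] [0.    0.004 0.035]
[0.48  0.456 0.002] 0.77
[ 0.392  0.292 -0.003] 0.75
[0.32  0.342 0.001] 0.71
[ 0.602 -0.107  0.006] 0.61
```

Emit:
jog_arm --turn '[[0,0,0.035],[0,0,0.035],[0,0,0.035],[0,0,0.035],[0,0,0.035],[0,0,0.035],[0,0,0.035],[0,0,0.035]]' --translation '[[0.02,0.05,0],[0.05,0.1,0],[0.07,0.15,0],[0.09,0.19,0],[0.096,0.208,0],[0.096,0.208,0],[0.096,0.208,0],[0.096,0.208,0]]' --grip '[0,0,0,0,0,0,0,0]'

```text
clock: 8.82
tool_pos: [0.5185, 0.1025, 0.2194]
eef_rot: [0.036, 0.999, -0.0, -0.0]
contact_force: [0.1, -0.8, -0.1]
opening: 0.998
finger_force: 0.0
```

Run:
```python
from h import *
go((.519,.104,.056,86))
```

```text
[-0.0004  0.0016  0.1634] [-0.001 -0.    -0.002]
```

Emit:
jog_arm --turn '[[0,0,0],[0,0,0],[0,0,0],[0,0,0],[0,0,0],[0,0,0],[0,0,0],[0,0,0],[0,0,0],[0,0,0],[0,0,0],[0,0,0],[0,0,0]]' --translation '[[0,0.0015,0.04],[0,0.0015,0.08],[0,0.0015,0.12],[0,0.0015,0.145],[0,0.0015,0.164],[0,0.0015,0.164],[0,0.0015,0.164],[0,0.0015,0.164],[0,0.0015,0.164],[0,0.0015,0.164],[0,0.0015,0.164],[0,0.0015,0.164],[0,0.0015,0.164]]' --grip '[0,0,0,0,0,0,1,1,1,1,1,1,1]' --force 20

```text
clock: 10.45
tool_pos: [0.5186, 0.1056, 0.0562]
eef_rot: [0.035, 0.999, -0.0, 0.0]
contact_force: [-1.0, -0.2, 6.7]
opening: 0.603
finger_force: 18.5
```

Run:
```python
from h import *
go((.519,.104,.22,86),(.516,.317,.22,74.5))
```

```text
[-0.0007 -0.0015 -0.1638] [-0.     0.001 -0.   ]
[ 0.0172  0.2107 -0.1638] [0.    0.001 0.201]
```

Emit:
jog_arm --turn '[[0,0,0],[0,0,0],[0,0,0],[0,0,0]]' --translation '[[0,0,0],[0,0,0],[0,0,0],[0,0,-0.01]]' --grip '[1,1,1,1]' --force 35

```text
clock: 10.95
tool_pos: [0.5175, 0.1056, 0.0654]
eef_rot: [0.035, 0.999, -0.0, -0.001]
contact_force: [0.6, 0.6, -2.0]
opening: 0.598
finger_force: 32.7
```

Run:
```python
from h import *
s=r.get_state();print(s["opening"],s["finger_force"])
im=cams.snapshot("side");cv2.imwrite("pics/s4.png",cv2.resize(im[120:230,200:360],None,fx=5,fy=5)[:,:,::-1])
```

```text
0.5983733087911756 32.747503670398146
```

View pics/s4.png

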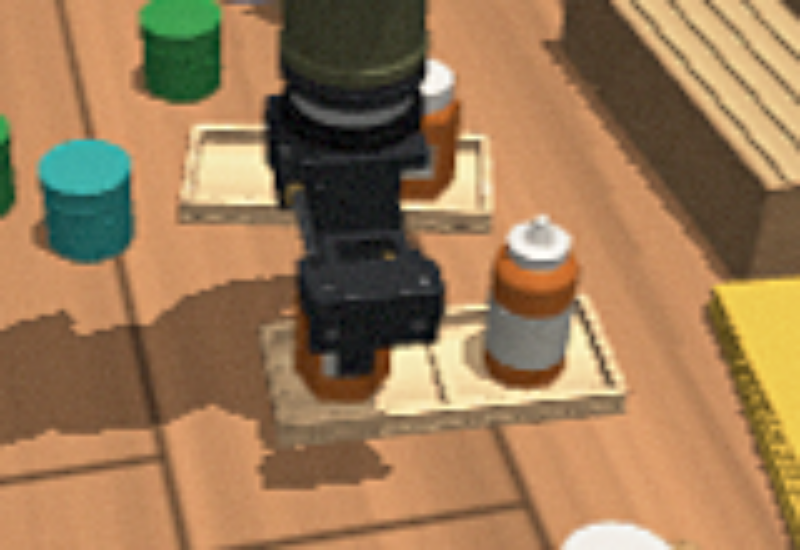

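The hex jar is held at (345,370) in the crop, about 1 cm up and upright. I'll carry it to the left tray's empty front place.

Emit:
jog_arm --turn '[[0,0,0],[0,0,0],[0,0,0],[0,0,0.05],[0,0,0.1],[0,0,0.15],[0,0,0.2],[0,0,0.2],[0,0,0.2],[0,0,0.2],[0,0,0.2],[0,0,0.2]]' --translation '[[0,0,-0.03],[0,0,-0.08],[0,0,-0.13],[0.002,0.02,-0.154],[0.004,0.06,-0.154],[0.008,0.105,-0.154],[0.012,0.15,-0.154],[0.016,0.19,-0.154],[0.017,0.211,-0.154],[0.017,0.211,-0.154],[0.017,0.211,-0.154],[0.017,0.211,-0.154]]' --grip '[1,1,1,1,1,1,1,1,1,1,1,1]'

```text
clock: 12.5
tool_pos: [0.5166, 0.3149, 0.2196]
eef_rot: [0.136, 0.991, -0.001, 0.0]
contact_force: [0.2, 1.1, -3.1]
opening: 0.601
finger_force: 32.7
```

Run:
```python
from h import *
go((.516,.317,.057,74.5))
```

```text
[0.0012 0.0021 0.1626] [-0.002  0.    -0.002]
```

Emit:
jog_arm --turn '[[0,0,0],[0,0,0],[0,0,0],[0,0,0],[0,0,0],[0,0,0],[0,0,0],[0,0,0],[0,0,0],[0,0,0],[0,0,0],[0,0,0],[0,0,0],[0,0,0],[0,0,0],[0,0,0]]' --translation '[[0,0,0.04],[0,0,0.08],[0,0,0.115],[0,0,0.14],[0,0,0.153],[0,0,0.16],[0,0,0.163],[0,0,0.163],[0,0,0.163],[0,0,0.163],[0,0,0.163],[0,0,0.163],[0,0,0.13],[0,0,0.08],[0,0,0.03],[0,0,0]]' --grip '[1,1,1,1,1,1,1,1,1,0,0,0,0,0,0,0]'

```text
clock: 14.5
tool_pos: [0.5166, 0.3179, 0.2226]
eef_rot: [0.135, 0.991, 0.001, 0.001]
contact_force: [0.6, 0.7, -0.3]
opening: 1.0
finger_force: 0.0
```

Run:
```python
from h import *
go((.542,-.315,.22,86))
```

```text
[-0.1932 -0.6032  0.0013] [ 0.003  0.002 -0.2  ]
```

Emit:
jog_arm --turn '[[0,0,-0.1],[0,0,-0.2],[0,0,-0.2],[0,0,-0.2],[0,0,-0.2],[0,0,-0.2],[0,0,-0.2],[0,0,-0.2],[0,0,-0.2],[0,0,-0.2],[0,0,-0.2],[0,0,-0.2],[0,0,-0.2],[0,0,-0.2],[0,0,-0.2],[0,0,-0.2]]' --translation '[[-0.01,-0.03,0],[-0.025,-0.08,0],[-0.042,-0.13,0],[-0.058,-0.18,0],[-0.074,-0.23,0],[-0.09,-0.28,0],[-0.106,-0.33,0],[-0.122,-0.38,0],[-0.138,-0.43,0],[-0.154,-0.48,0],[-0.17,-0.53,0],[-0.186,-0.58,0],[-0.193,-0.603,0],[-0.193,-0.603,0],[-0.193,-0.603,0],[-0.193,-0.603,0]]' --grip '[0,0,0,0,0,0,0,0,0,0,0,0,0,0,0,0]'

```text
clock: 16.5
tool_pos: [0.5419, -0.313, 0.2199]
eef_rot: [0.033, 0.999, 0.001, 0.0]
contact_force: [-0.3, 0.5, -0.5]
opening: 0.998
finger_force: 0.0
```

Run:
```python
from h import *
go((.542,-.315,.078,86))
im=cams.snapshot("side");cv2.imwrite("pics/s5.png",im[:,:,::-1])
for n in("front_bottle","front_hex"):
  for d in models.place_of("side",n):print(n,np.round(d["position"],3),d["p"])
```

```text
[-0.0003 -0.0021  0.1419] [0.001 0.    0.003]
front_bottle [ 0.545 -0.315  0.004] 0.69
front_bottle [ 0.607 -0.113 -0.   ] 0.64
front_hex [0.521 0.319 0.005] 0.58
```

View pics/s5.png

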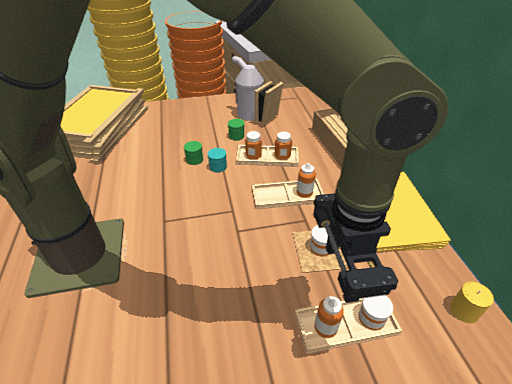

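The hex jar stands upright in the left tray at (253,147). The round jar is parked on the mat at (318,240). The gripper is above the bottle at (329,316).

Emit:
jog_arm --turn '[[0,0,0],[0,0,0],[0,0,0],[0,0,0],[0,0,0],[0,0,0],[0,0,0],[0,0,0],[0,0,0],[0,0,0],[0,0,0],[0,0,0],[0,0,0]]' --translation '[[0.001,-0.002,0.04],[0.001,-0.002,0.08],[0.001,-0.002,0.11],[0.001,-0.002,0.13],[0.001,-0.002,0.142],[0.001,-0.002,0.142],[0.001,-0.002,0.142],[0.001,-0.002,0.142],[0.001,-0.002,0.142],[0.001,-0.002,0.142],[0.001,-0.002,0.142],[0.001,-0.002,0.142],[0.001,-0.002,0.142]]' --grip '[0,0,0,0,0,0,1,1,1,1,1,1,1]' --force 20

```text
clock: 18.27
tool_pos: [0.5407, -0.3163, 0.0781]
eef_rot: [0.035, 0.999, 0.0, 0.0]
contact_force: [0.7, 3.5, 3.6]
opening: 0.559
finger_force: 20.0
```

Run:
```python
from h import *
go((.542,-.315,.26,86),(.529,.109,.26,86))
```

```text
[-0.0014  0.0016 -0.1819] [0.001 0.001 0.001]
[ 0.0409  0.4237 -0.1815] [0.001 0.001 0.001]
```

Emit:
jog_arm --turn '[[0,0,0],[0,0,0],[0,0,0],[0,0,0],[0,0,0],[0,0,0],[0,0,0],[0,0,0],[0,0,0],[0,0,0],[0,0,0],[0,0,0],[0,0,0],[0,0,0],[0,0,0],[0,0,0],[0,0,0]]' --translation '[[0,0,-0.02],[0,0,-0.06],[0,0,-0.11],[0,0,-0.16],[0.002,0.02,-0.18],[0.006,0.06,-0.18],[0.01,0.11,-0.18],[0.015,0.16,-0.18],[0.02,0.21,-0.18],[0.025,0.26,-0.18],[0.03,0.31,-0.18],[0.035,0.36,-0.18],[0.039,0.4,-0.18],[0.041,0.424,-0.18],[0.041,0.424,-0.18],[0.041,0.424,-0.18],[0.041,0.424,-0.18]]' --grip '[1,1,1,1,1,1,1,1,1,1,1,1,1,1,1,1,1]'

```text
clock: 20.4
tool_pos: [0.5286, 0.1069, 0.2573]
eef_rot: [0.036, 0.999, -0.001, -0.0]
contact_force: [0.7, 0.2, -3.4]
opening: 0.562
finger_force: 20.0
```

Run:
```python
from h import *
go((.529,.109,.079,86))
im=cams.snapshot("side");cv2.imwrite("pics/s6.png",im[:,:,::-1])
```

```text
[-0.0004  0.0024  0.1783] [-0.001 -0.001 -0.002]
```

View pics/s6.png

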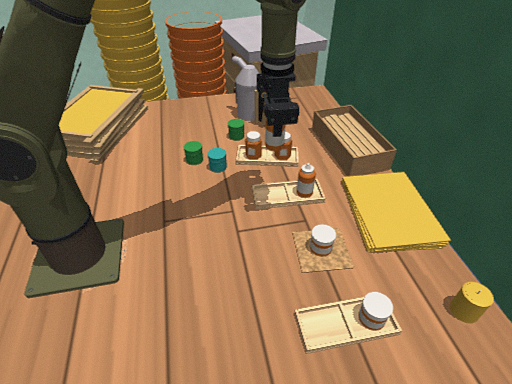

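The bottle is held at (275,140) above the middle tray, whose front place is empty at (272,193). The round jar on the mat is upright at (323,240). Placing the bottle.

Emit:
jog_arm --turn '[[0,0,0],[0,0,0],[0,0,0],[0,0,0],[0,0,0],[0,0,0],[0,0,0],[0,0,0],[0,0,0],[0,0,0],[0,0,0],[0,0,0],[0,0,0],[0,0,0],[0,0,0],[0,0,0]]' --translation '[[0,0.001,0.04],[0,0.001,0.09],[0,0.001,0.13],[0,0.001,0.155],[0,0.001,0.17],[0,0.001,0.177],[0,0.001,0.18],[0,0.001,0.18],[0,0.001,0.18],[0,0.001,0.18],[0,0.001,0.18],[0,0.001,0.18],[0,0.001,0.16],[0,0.001,0.12],[0,0.001,0.07],[0,0.001,0.03]]' --grip '[1,1,1,1,1,1,1,1,1,0,0,0,0,0,0,0]'

```text
clock: 22.45
tool_pos: [0.529, 0.1097, 0.2297]
eef_rot: [0.035, 0.999, 0.0, 0.001]
contact_force: [-0.1, 0.1, -0.1]
opening: 1.0
finger_force: 0.0
```

Run:
```python
from h import *
go((.607,-.108,.23,88))
im=cams.snapshot("top")
hsv=cv2.cvtColor(im,cv2.COLOR_RGB2HSV)
m=((hsv[...,1]<60)&(hsv[...,2]>90)).astype(np.uint8);k,l,st,ce=cv2.connectedComponentsWithStats(m)
u=proj("top",[.607,-.108,.062])[0];i=l[int(round(u[1])),int(round(u[0]))]
ys,xs=np.nonzero(l==i);print(len(xs),unproj("top",np.c_[xs,ys],.062).mean(0))
```

```text
[-0.0929 -0.2118 -0.0004] [ 0.001  0.001 -0.035]
408 [ 0.60600134 -0.10805872  0.062     ]
```

Emit:
jog_arm --turn '[[0,0,-0.035],[0,0,-0.035],[0,0,-0.035],[0,0,-0.035],[0,0,-0.035],[0,0,-0.035],[0,0,-0.035],[0,0,-0.035],[0,0,-0.035]]' --translation '[[-0.02,-0.04,0],[-0.04,-0.085,0],[-0.06,-0.13,0],[-0.08,-0.18,0],[-0.092,-0.212,0],[-0.092,-0.212,0],[-0.092,-0.212,0],[-0.092,-0.212,0],[-0.092,-0.212,0]]' --grip '[0,0,0,0,0,0,0,0,0]'

```text
clock: 23.62
tool_pos: [0.6058, -0.1069, 0.2279]
eef_rot: [0.016, 1.0, 0.0, 0.0]
contact_force: [-0.9, 0.3, -0.6]
opening: 1.003
finger_force: 0.0
```

Run:
```python
from h import *
go((.606,-.108,.048,88))
im=cams.snapshot("side");cv2.imwrite("pics/s7.png",im[:,:,::-1])
```

```text
[-0.0002 -0.0012  0.1799] [0.    0.    0.002]
```

View pics/s7.png

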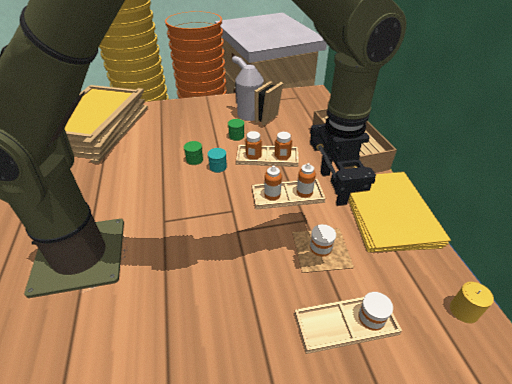

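The bottle stands upright in the middle tray at (272,183). Picking the round jar off the mat at (323,240).

Emit:
jog_arm --turn '[[0,0,0],[0,0,0],[0,0,0],[0,0,0],[0,0,0],[0,0,0],[0,0,0],[0,0,0],[0,0,0],[0,0,0],[0,0,0],[0,0,0],[0,0,0]]' --translation '[[0,-0.001,0.04],[0,-0.001,0.09],[0,-0.001,0.13],[0,-0.001,0.16],[0,-0.001,0.18],[0,-0.001,0.18],[0,-0.001,0.18],[0,-0.001,0.18],[0,-0.001,0.18],[0,-0.001,0.18],[0,-0.001,0.18],[0,-0.001,0.18],[0,-0.001,0.18]]' --grip '[0,0,0,0,0,0,1,1,1,1,1,1,1]' --force 18

```text
clock: 25.3
tool_pos: [0.6065, -0.1089, 0.0486]
eef_rot: [0.017, 1.0, 0.0, 0.001]
contact_force: [-0.6, 1.4, 6.0]
opening: 0.655
finger_force: 17.2
```

Run:
```python
from h import *
go((.606,-.108,.21,88),(.540,-.312,.21,88))
```

```text
[ 0.0003  0.001  -0.1614] [0.    0.002 0.   ]
[ 0.0592 -0.2052 -0.1616] [0.    0.002 0.   ]
```

Emit:
jog_arm --turn '[[0,0,0],[0,0,0],[0,0,0],[0,0,0],[0,0,0],[0,0,0],[0,0,0],[0,0,0],[0,0,0],[0,0,0],[0,0,0],[0,0,0]]' --translation '[[0,0,-0.02],[0,0,-0.06],[0,0,-0.11],[0,0,-0.15],[0.01,-0.03,-0.161],[0.02,-0.07,-0.161],[0.035,-0.12,-0.161],[0.048,-0.165,-0.161],[0.057,-0.195,-0.161],[0.059,-0.205,-0.161],[0.059,-0.205,-0.161],[0.059,-0.205,-0.161]]' --grip '[1,1,1,1,1,1,1,1,1,1,1,1]'

```text
clock: 26.8
tool_pos: [0.5408, -0.3096, 0.209]
eef_rot: [0.016, 1.0, 0.001, 0.0]
contact_force: [0.2, 0.1, -2.0]
opening: 0.655
finger_force: 17.6
```

Run:
```python
from h import *
go((.540,-.312,.051,88))
```

```text
[ 0.0008 -0.0027  0.158 ] [0.002 0.001 0.003]
```

Emit:
jog_arm --turn '[[0,0,0],[0,0,0],[0,0,0],[0,0,0],[0,0,0],[0,0,0],[0,0,0],[0,0,0],[0,0,0],[0,0,0],[0,0,0],[0,0,0],[0,0,0],[0,0,0],[0,0,0],[0,0,0],[0,0,0]]' --translation '[[0,-0.001,0.04],[0,-0.001,0.08],[0,-0.001,0.115],[0,-0.001,0.138],[0,-0.001,0.15],[0,-0.001,0.157],[0,-0.001,0.158],[0,-0.001,0.158],[0,-0.001,0.158],[0,-0.001,0.158],[0,-0.001,0.158],[0,-0.001,0.158],[0,-0.001,0.13],[0,-0.001,0.08],[0,-0.001,0.03],[0,0,-0.05],[0,0,-0.05]]' --grip '[1,1,1,1,1,1,1,1,1,0,0,0,0,0,0,0,0]'

```text
clock: 28.92
tool_pos: [0.5418, -0.3124, 0.2632]
eef_rot: [0.017, 1.0, -0.001, 0.003]
contact_force: [0.8, -0.2, -0.2]
opening: 1.004
finger_force: 0.0
```

Run:
```python
from h import *
im=cams.snapshot("side");cv2.imwrite("pics/s8.png",im[:,:,::-1])
im=cams.snapshot("top");cv2.imwrite("pics/t8.png",cv2.resize(im[100:215,130:420],None,fx=2.7,fy=2.7)[:,:,::-1])
```

```text
(no output)
```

View pics/s8.png

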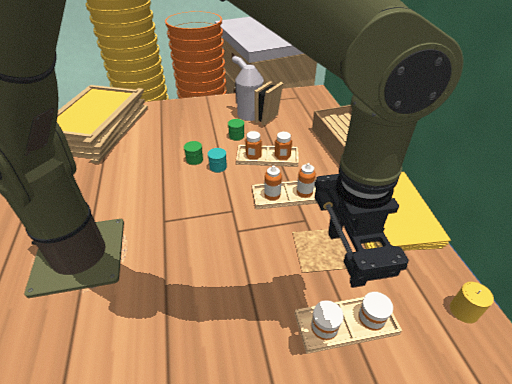

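View pics/t8.png

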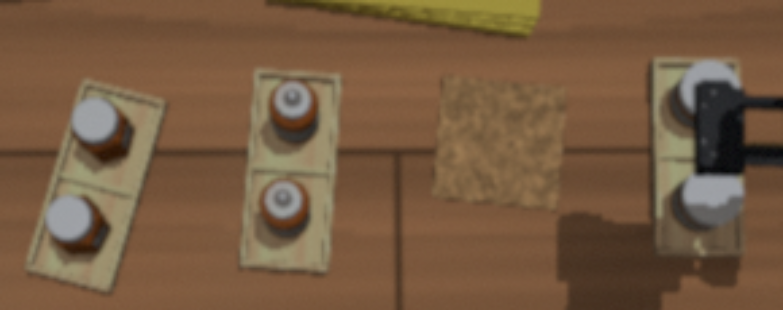

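All six stand upright in matching pairs: in the side view, round jars at (327,319) and (376,310), hex at (253,147), bottles at (272,183). The mat is bare and the gripper is clear.

```bash
python3 -c "
from plant import r
print(r.finish_job())"
```

```text
the job is handed in; nothing more can be done
None
```

The job is handed in at about 29 s on the robot's clock: the round jar, hex jar and bottle each stand upright in the front place of their own tray, and the back three were not moved.

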